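Set the tool brackets on the rail to equal gaps with the spacer block

ROBOT

A 6-joint arm with a two-finger parallel gripper is mounted at the origin on the work surface. World frame = base frame: x ahead of the robot, y to its left, z up, the work surface at z = 0. Lengths are in mm, angles in rad, forces in N, time in s.
With the tool pointing down it reaches from about 350 to 975 mm from the base axis. Payload 7.1 kg.
Tool frame: the origin (TCP) lies on the front face of the gripper's body, between the roots of the fingers; the fingertips stand 80 mm ahead of it and the grasp point (between the pads) lies 61 mm ahead of it (env.tips_ahead is the distance from the TCP to the fingertips, in mm); z points along the fingers, y is the line along which they close (so a half turn about z gives the same grasp; the last joint's range is limited). The gripper opens to 88 mm and grips with 3 to 60 N. Pads are 20 mm wide; open, the fingers measure 115 mm over their backs; the gripper's body (75 mm by 178 mm) begins 61 mm behind the grasp point.
Start: joints at [-1.278, 0.423, 1.63, -0, 1.089, -0.019], TCP at [191.751, -594.842, 302.675] pointing down, gripper open.
Joint ranges: [-3, 3], [-0.9, 2.11], [0.09, 2.58], [-1.31, 4.45], [0.11, 2.69], [-2.54, 2.54]. Speed limits (rad/s): [2.39, 2.39, 3.01, 3.14, 3.14, 3.14].

INTERFACE

Orientations are given as a unit quaternion [x, y, z, w].
In Python, from station import env, set_gripper, viewer, workorder gives the robot as it stands. Calls block until the motion is done:
- env.reach(position, orientation): joint-space move of the TCP to a pose.
- env.move_l(position, rot=None, rate=150, f_stop=None): straight line of the TCP; rot=None keeps the orientation; rate is the mean speed in mm/s. With f_stop (N) it stops when the force on the tool has changed by that much, and returns True; else False.
- env.move_joints(angles): joint-space move.
- set_gripper(opening): finger opening in mm; the grip force is fixed at half the most; returns when the fingers have stopped.
- env.hold(seconds).
- env.ik(position, orientation): joint angles nearest the present ones, or None.
- env.read_state(): the state.
- viewer.camera(name): name is "side" or "top"; returns the picture (420x560x3 uint8, blue, green, red); there is no depth.
- viewer.camera_params(name): a dict with "fx", "fy", "cx", "cy" (pixels), "pose" (4x4, takes a point from camera to world coordinates). Camera axes: x right, y up, looking along -z (the intrinsics and any distortion apply to the point x, -y, -z); pixel columns grow to the right and rows downward; lengths in mm; the calibration is good to about 2 mm. A picture is of the moment at which its call begins. camera_params takes no time and is no camera call.
A pose or a line that the arm cannot do raises env.IKError and nothing moves.
- workorder.sign_off(): hands the job in; it is judged then, once.
The state is a dict: "time_s": time; "qpos": joint angles; "dq": joint speeds; "tau": joint torques, N m; "tool_pos": TCP position; "orientation": TCP orientation; "force": force on the tool from outside, world axes, zero at the start; "wrist_torque": the same for the moment, N m; "width": finger opening in mm; "grip_force": force on a finger pad.
Only numpy, scipy, OpenCV 4.12 (cv2) and the standard library are available. Lean on these libraries where they do the work, as an engineer would, in place of code of your own. Each camera call takes 0.05 s, during which the arm holds its last target. There are 200 camera calls.

TASK

Take the orange spacer block from its blue holder and use it to set equal gaps along the row on the rail, working outward from the red end stop. In each gap in turn, lower the nose with the flat face towards the red stop, feel for the yellow buffer plate on the nearer part and rest against it without shifting it, then press the spacer fully down so that its bevel wedges the next black bracket away until the block is snug on both sides. Move the brackets only with the spacer, press gently throughout, then put the spacer back in its holder and let go, leaving everything else where it is.

Things in the scene. Friction and masses are not known exactly. Their poses are not given: they have to be found in the camera images.
- spacer: orange spacer block, 70 g, upright in the holder at the start. Origin: middle of its 40 mm (x) by 26 mm (y) body, at the height of the nose's underside; z up. Full width y -13 to +13 mm from z = 36 to 58 mm. Flange 60 mm along x, 26 mm along y, at z = 52 to 58 mm carries it in the holder. In use its y axis points the same way as the rail's y axis.
- spacer_nose (a point): middle of the spacer's 5 mm wide nose tip (spacer frame y = -10.5 mm, z = 0). The flat face, y = -13 mm, is upright all the way and goes towards the red stop; the other (+y) side is a straight bevel from y = -8 mm at z = 0 out to y = +13 mm at z = 36 mm, where the full width begins. Fully down means nose on or just above the rail.
- spacer_stem (a point): middle of the spacer's grip stem (spacer frame x = y = 0, z = 80 mm), 24 mm along x by 20 mm along y, z = 58 to 102 mm; a white spot marks its top.
- holder: blue holder block fixed to the table, 76 x 64 x 60 mm high, with a pocket 44 mm along x by 29 mm along y, 55 mm deep, open at the top in its middle. Origin: centre of its underside. The spacer hangs in it by its flange with its own axes along the holder's and its origin 8 mm above the holder's origin.
- rail: aluminium extrusion fixed to the table, 40 mm wide (x), 320 mm long (y), 20 mm high. Origin: centre of its underside; the row runs along +y, from the red stop outward: stop, bracket1, bracket2, bracket3.
- stop: red end stop fixed on the rail, 50 x 24 x 54 mm (across, along, high). Origin: centre of its underside on the rail's top; axes as the rail's; faces at y = -12, +12 mm. Like bracket1 and bracket2 it carries on its +y face a rigid yellow buffer plate, 44 mm wide, as high as the part, standing 2 to 6 mm proud: set differently on each part and not measured. Gaps count from plate to next bracket.
- bracket1: nearest the stop of three black tool brackets, 50 x 24 x 54 mm (across rail, along it, high), two round holes in the top. Slides along the rail (y) with about 6 N drag, stays where left. Origin: centre of its underside on the rail's top; axes as the rail's; faces at y = -12, +12 mm. +y face with yellow plate, see stop. Gap from the stop's plate 12 to 22 mm at the start.
- bracket2: the middle one of three black tool brackets, 50 x 24 x 54 mm (across rail, along it, high), two round holes in the top. Slides along the rail (y) with about 4.5 N drag, stays where left. Origin: centre of its underside on the rail's top; axes as the rail's; faces at y = -12, +12 mm. +y face with yellow plate, see stop. Once bracket1 is set, the gap from its plate is 11 to 23 mm.
- bracket3: the outermost of three black tool brackets, 50 x 24 x 54 mm (across rail, along it, high), two round holes in the top. Slides along the rail (y) with about 3 N drag, stays where left. Origin: centre of its underside on the rail's top; axes as the rail's; faces at y = -12, +12 mm. It has no plate. Once bracket2 is set, the gap from its plate is 10 to 25 mm.
- spare_bracket: loose black spare bracket on the table, bystander, 50 x 24 x 54 mm
- screwdriver: loose screwdriver on the table, bystander
- wrench: loose wrench on the table, bystander
- scraper: loose scraper on the table, bystander
- jar: jar, bystander, 56 mm across, 75 mm high
Things that resemble listed ones, but are neither listed nor needed, are in the scene too. Of the things shaped like the spacer, the orange one is meant. There is more than one size of the holder; the job needs the smaller.

How it is judged (in metres and radians):
On the way, in this order (a step that is already met when the one before it is completed fails the run):
1. the spacer is pressed fully down (nose less than 8 mm above the rail, upright) in the first gap, snug against the parts on both sides, and that gap then measures 26 mm (24.5 to 27.5 mm) (z of spacer in the frame of rail below 0.028 m and angle between spacer's own z axis and vertical below 0.12 rad and contact force between spacer and stop above 0.3 N and contact force between spacer and bracket1 above 0.3 N and y of plate0_c0 in the frame of bracket1 between -0.0445 and -0.0415 m), for 0.2 s.
2. the spacer is pressed fully down (nose less than 8 mm above the rail, upright) in the second gap, snug against the parts on both sides, and that gap then measures 26 mm (24.5 to 27.5 mm) (z of spacer in the frame of rail below 0.028 m and angle between spacer's own z axis and vertical below 0.12 rad and contact force between spacer and bracket1 above 0.3 N and contact force between spacer and bracket2 above 0.3 N and y of plate1_c0 in the frame of bracket2 between -0.0445 and -0.0415 m), for 0.2 s.
3. the spacer is pressed fully down (nose less than 8 mm above the rail, upright) in the third gap, snug against the parts on both sides, and that gap then measures 26 mm (24.5 to 27.5 mm) (z of spacer in the frame of rail below 0.028 m and angle between spacer's own z axis and vertical below 0.12 rad and contact force between spacer and bracket2 above 0.3 N and contact force between spacer and bracket3 above 0.3 N and y of plate2_c0 in the frame of bracket3 between -0.0445 and -0.0415 m), for 0.2 s.
At the end, for the whole second after the job is handed in: All three gaps (each yellow plate's front to the next bracket) measure 26 mm within 1.5 mm, and the spacer hangs released and at rest in its holder: within 8 mm of the holder's middle, upright within 0.12 rad, its origin less than 12 mm above the holder's (y of plate0_c0 in the frame of bracket1 between -0.0445 and -0.0415 m and y of plate1_c0 in the frame of bracket2 between -0.0445 and -0.0415 m and y of plate2_c0 in the frame of bracket3 between -0.0445 and -0.0415 m and horizontal distance between spacer and holder below 0.008 m and z of spacer in the frame of holder below 0.012 m and angle between spacer's own z axis and vertical below 0.12 rad and linear speed of spacer below 0.02 m/s and contact force between spacer and the fingers below 0.05 N); the robot touches nothing.
It fails at once if the spacer is pressed against the stop or a bracket (plates included) with more than 20 N, or down on the rail with more than 40 N (contact force between spacer and stop above 20 N or contact force between spacer and bracket1 above 20 N or contact force between spacer and bracket2 above 20 N or contact force between spacer and bracket3 above 20 N or contact force between spacer and rail_c0 above 40 N).
It fails at once if the robot itself (fingers or arm) pushes a bracket, the stop or the rail (over 1 N) (contact force between any of the fingers, the arm and rail above 1 N).
It fails at once if a bystander is shifted by more than 15 mm (distance of any of spare_bracket, screwdriver, wrench, scraper, jar from where it was at the start of the episode above 0.015 m).
It also fails if it takes over 72 s, if anything falls off the work surface, if the arm or the gripper's body presses on something with over 40 N, if the wrist force passes 120 N, or if a joint passes its speed limit or range.

## Working session

There is one attempt and no reset: what is moved stays moved. The work goes in short steps, each a Python script; the robot and the scene stay as the last script left them, time stands still between calls to the robot, and variables do not carry over. Pictures are saved under pics/ and viewed, at most 10 in all, crops included, and the job is handed in when it is done.

```bash
mkdir -p pics; ls; python3 - <<'E'
from station import env, viewer
import cv2
for n in("side","top"):
    im=viewer.camera(n); cv2.imwrite(f"pics/{n}0.png",im)
    p=viewer.camera_params(n); print(n,p)
s=env.read_state(); print(s)
E
```

```text
pics
side {'fx': 423.1592403781499, 'fy': 423.1592403781499, 'cx': 278.6850829305894, 'cy': 204.83740839312424, 'pose': array([[ 9.97834351e-01,  3.81684931e-02, -5.35702771e-02,
         4.75033207e+02],
       [-6.43204200e-02,  7.36633417e-01, -6.73226628e-01,
        -6.44938605e+02],
       [ 1.37656103e-02,  6.75214318e-01,  7.37493141e-01,
         8.57148625e+02],
       [ 0.00000000e+00,  0.00000000e+00,  0.00000000e+00,
         1.00000000e+00]])}
top {'fx': 484.4644833137179, 'fy': 484.4644833137179, 'cx': 282.20641210756355, 'cy': 214.79860750445073, 'pose': array([[-1.30469161e-03,  9.75135388e-01, -2.21606120e-01,
         3.05045147e+02],
       [-9.99994555e-01, -6.00562900e-04,  3.24474056e-03,
         6.06151785e+01],
       [ 3.03097293e-03,  2.21609147e-01,  9.75130863e-01,
         1.11046979e+03],
       [ 0.00000000e+00,  0.00000000e+00,  0.00000000e+00,
         1.00000000e+00]])}
{'time_s': 0.1, 'qpos': array([-1.27799678e+00,  4.23767501e-01,  1.63061973e+00,  3.84429519e-06,
        1.08859004e+00, -1.89409366e-02]), 'dq': array([ 0.00235619,  0.00063344, -0.0014672 , -0.0013658 , -0.00144064,
       -0.00083746]), 'tau': array([-5.00944443e-04, -5.45614636e+01, -2.74323803e+01,  6.46035676e-02,
        1.87213422e-02, -9.60528553e-06]), 'tool_pos': array([ 191.64314302, -594.47639556,  301.97501116]), 'orientation': array([ 9.87876711e-01,  1.55238929e-01, -9.28145541e-05, -6.86057931e-04]), 'force': array([-0.22175245,  0.08705006, -0.43249123]), 'wrist_torque': array([ 0.04226889, -0.02202223, -0.02694841]), 'grip_force': 0.0, 'width': 87.93064552382982}
```

View pics/side0.png

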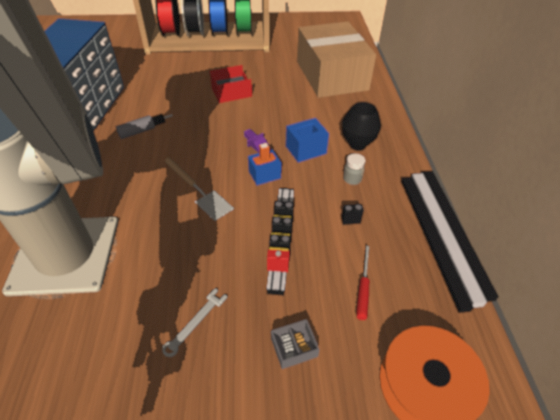

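View pics/top0.png

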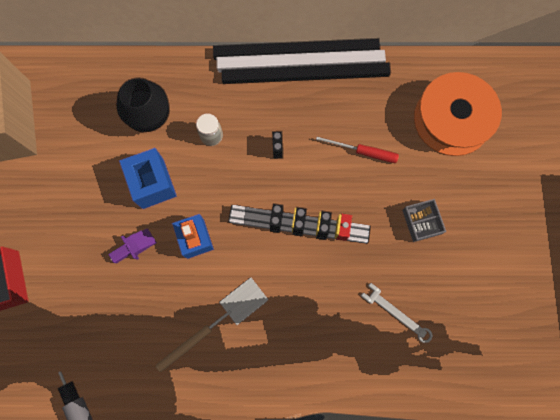

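The side view shows the orange spacer at (264,158) in the small blue holder at (265,168). The rail runs from (287,190) to (276,290), with the red stop at (278,260). In the top view the spacer is at (190,233), the rail runs from (232,213) to (369,233), and the stop is at (346,228). Next I'll look at enlarged crops.

```bash
python3 - <<'E'
import cv2, numpy as np
t=cv2.imread("pics/top0.png"); s=cv2.imread("pics/side0.png")
a=cv2.resize(t[195:265,165:385],None,fx=3.6,fy=3.6,interpolation=cv2.INTER_NEAREST)
b=cv2.resize(cv2.rotate(s[130:300,240:310],cv2.ROTATE_90_COUNTERCLOCKWISE),None,fx=4.6,fy=4.6,interpolation=cv2.INTER_NEAREST)
c=np.zeros((a.shape[0]+b.shape[0],800,3),np.uint8); c[:a.shape[0],:a.shape[1]]=a; c[a.shape[0]:,:b.shape[1]]=b[:,:800]
print(a.shape,b.shape); cv2.imwrite("pics/crop0.png",c)
E
```

```text
(252, 792, 3) (322, 782, 3)
```

View pics/crop0.png

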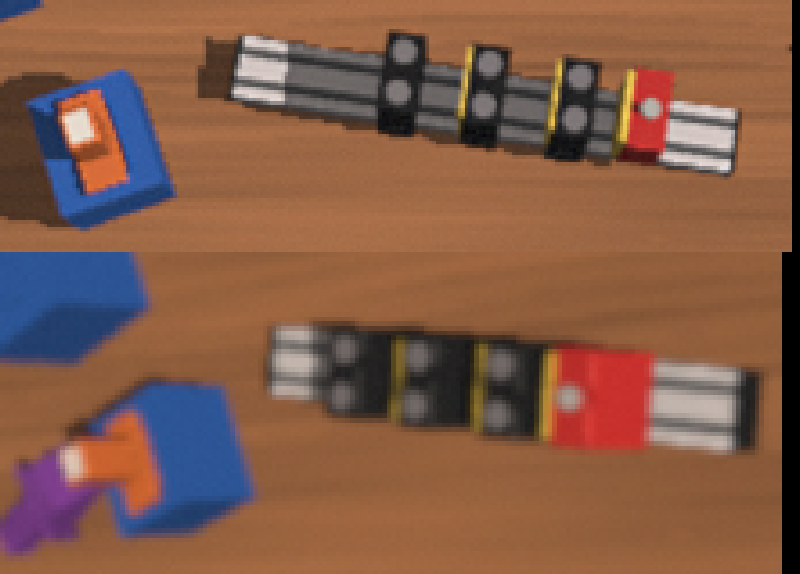

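The crop gives these positions:
- **Spot and flange:** the white spot is at top-view (187,230), and the flange runs down to its right.
- **Brackets:** the grey hole pairs lie along a line of about 8.8°.
- **Row order:** the yellow plates are on the left (+y) faces, so the row runs toward image left.

I'll measure numerically now.

```bash
cat > h.py <<'E'
import cv2, numpy as np
from station import env, set_gripper, viewer, workorder
from scipy.spatial.transform import Rotation as R
P={n:viewer.camera_params(n) for n in("side","top")}
def ray(n,uv):
    p=P[n]; T=p["pose"]; d=T[:3,:3]@np.array([(uv[0]-p["cx"])/p["fx"],-(uv[1]-p["cy"])/p["fy"],-1.])
    return T[:3,3],d/np.linalg.norm(d)
def plane(n,uv,z):
    o,d=ray(n,uv); return o+d*(z-o[2])/d[2]
def tri(a,b):
    o1,d1=ray("side",a); o2,d2=ray("top",b)
    A=np.c_[d1,-d2]; t=np.linalg.lstsq(A,o2-o1,rcond=None)[0]
    p,q=o1+d1*t[0],o2+d2*t[1]; return (p+q)/2,np.linalg.norm(p-q)
def blobs(mask,roi,amin=3):
    x0,y0,x1,y1=roi; m=np.zeros_like(mask); m[y0:y1,x0:x1]=mask[y0:y1,x0:x1]
    n,l,s,c=cv2.connectedComponentsWithStats(m.astype(np.uint8),connectivity=4)
    return [(np.round(c[i],2),s[i,4],s[i,:4],l==i) for i in range(1,n) if s[i,4]>=amin]
E
python3 - <<'E'
from h import *
for n,roi in(("top",(165,195,385,265)),("side",(240,130,310,300))):
    im=cv2.imread(f"pics/{n}0.png"); H,S,V=cv2.split(cv2.cvtColor(im,cv2.COLOR_BGR2HSV))
    white=(S<70)&(V>140)
    grey=(S<70)&(V>75)&(V<=140)
    orange=(H>4)&(H<16)&(S>190)&(V>150)
    yellow=(H>20)&(H<35)&(S>130)&(V>110)
    red=((H<4)|(H>174))&(S>180)&(V>150)
    blue=(H>100)&(H<120)&(S>150)
    for k,m in dict(white=white,grey=grey,orange=orange,yellow=yellow,red=red,blue=blue).items():
        for b in blobs(m,roi,5): print(n,k,b[0],b[1],b[2],np.round(np.median(im[b[3]],0)))
E
```

```text
top white [238.51 206.88] 41 [233 205  12   5] [187. 190. 203.]
top white [237.29 213.67] 89 [231 210  14   8] [194. 198. 210.]
top white [236.82 220.76] 50 [230 219  14   5] [184. 188. 199.]
top white [345.2 224.5] 20 [343 222   5   6] [165. 172. 179.]
top white [359.64 225.12] 58 [351 223  18   5] [185. 190. 204.]
top white [186.35 229.47] 49 [183 225   8  10] [206. 219. 231.]
top white [359.11 232.1 ] 118 [350 228  19   9] [194. 198. 210.]
top white [357.93 239.13] 69 [348 237  20   6] [186. 189. 200.]
top grey [237.38 209.14] 29 [232 205  13   7] [95. 96. 98.]
top grey [276.92 208.8 ] 40 [274 206   7   7] [114. 115. 121.]
top grey [257.72 209.84] 82 [245 207  26   7] [ 99. 100. 106.]
top grey [300.5 212. ] 40 [297 209   8   7] [117. 115. 122.]
top grey [256.73 216.66] 165 [244 212  26  10] [102. 103. 108.]
top grey [287.62 214.31] 32 [283 213  10   4] [ 94.  95. 100.]
top grey [325.5 216. ] 40 [322 213   8   7] [116. 115. 122.]
top grey [311.46 217.87] 39 [306 216  12   5] [ 97.  96. 103.]
top grey [236.74 217.96] 27 [230 217  14   3] [93. 94. 97.]
top grey [274.85 219.85] 41 [27
[... 2744 characters left out ...]
]
side orange [271.5 250. ] 6 [269 250   6   1] [ 46.  81. 192.]
side orange [285. 251.] 7 [282 251   7   1] [ 47.  80. 190.]
side yellow [275.2 215.4] 5 [274 215   3   2] [ 44.  96. 117.]
side yellow [285.78 216.22] 9 [283 216   7   2] [ 42.  99. 121.]
side yellow [275.6  233.47] 15 [272 233   8   2] [ 45. 101. 124.]
side yellow [286.75 234.25] 8 [284 234   6   2] [ 44. 100. 124.]
side yellow [274. 247.] 9 [270 247   9   1] [ 40.  97. 122.]
side yellow [283. 248.] 9 [279 248   9   1] [ 45. 114. 142.]
side red [277.64 261.08] 352 [267 251  22  21] [ 44.  49. 199.]
side blue [299.14 143.13] 591 [287 130  23  31] [148.  83.  43.]
side blue [265.11 170.93] 503 [249 156  32  28] [149.  85.  44.]
```

```bash
python3 - <<'E'
from h import *
f=lambda a:np.round(a,1)
p,e=tri((263.75,144.4),(186.35,229.47)); print("spot",f(p),f(e))
p,e=tri((277.82,252.82),(345.2,224.5)); print("screw",f(p),f(e))
T={"b1":[(325.5,216),(324.02,227.42)],"b2":[(300.5,212),(298.92,223.8)],"b3":[(276.92,208.8),(274.85,219.85)]}
S={"b1":[(285.03,238.38),(273.94,237.42)],"b2":[(286.59,220.28),(276.2,219.53)]}
mid=[]
for k in T:
    if k in S:
        for i in(0,1): p,e=tri(S[k][i],T[k][i]); print(k,f(p),f(e))
    m=np.mean([plane("top",u,74) for u in T[k]],0); mid.append(m); print(k,"top z74",f(m), "side", f(np.mean([plane("side",u,74) for u in S[k]],0)) if k in S else "")
for u in((293.61,218.89),(318.48,221.42),(338.14,224.16)): print("plate",f(plane("top",u,74)))
mid=np.array(mid); ax=mid[2]-mid[0]; print("row angle from +y", np.degrees(np.arctan2(-ax[0],ax[1])))
# rail: central groove strips
a=plane("top",(237.29,213.67),20);b=plane("top",(359.11,232.1),20); print("rail ends",f(a),f(b),np.degrees(np.arctan2(-(a-b)[0],(a-b)[1])))
a=plane("side",(285.57,193.52),20);b=plane("side",(276.16,279.92),20); print("rail side",f(a),f(b),np.degrees(np.arctan2(-(a-b)[0],(a-b)[1])))
im=cv2.imread("pics/top0.png"); H,Sa,V=cv2.split(cv2.cvtColor(im,cv2.COLOR_BGR2HSV))
for vm in(0,100,135,150):
    m=((H>100)&(H<120)&(Sa>150)&(V>vm)); m[:, :170]=0;m[:,220:]=0;m[:210]=0;m[262:]=0
    pts=np.argwhere(m)[:,::-1]; w=np.array([plane("top",u,60)[:2] for u in pts],np.float32)
    print(vm,cv2.minAreaRect(w))
print(im[200:262:2,195,:].tolist())
m=((H<20)&(Sa>190)&(V>120)); 
e=[(y,np.flatnonzero(m[y,175:215])[[0,-1]]+175) for y in range(222,250) if m[y,175:215].any()]; print(e)
r=np.array([plane("top",(x[1]+.5,y),66)[:2] for y,x in e if 224<=y<=241]); c=np.polyfit(r[:,0],r[:,1],1); print("flange edge dy/dx",c, "yaw",np.degrees(np.arctan(c[0])))
E
```

```text
spot [501.3 258.2 114.6] 2.6
screw [519.2 -79.9  76.9] 2.1
b1 [538.8 -37.6  74.3] 2.1
b1 [513.1 -33.8  74.9] 2.0
b1 top z74 [525.1 -35.9  74. ] side [527.  -34.9  74. ]
b2 [547.2  17.1  75.1] 1.1
b2 [521.5  20.9  74.7] 2.5
b2 top z74 [533.6  18.8  74. ] side [535.3  20.1  74. ]
b3 top z74 [541.7  71.   74. ] side 
plate [531.4  32.2  74. ]
plate [525.7 -22.2  74. ]
plate [519.5 -65.   74. ]
row angle from +y -8.84157144325771
rail ends [555.6 160.7  20. ] [ 512.1 -119.1   20. ] -8.83415956747885
rail side [557.5 160.4  20. ] [ 514.9 -114.8   20. ] -8.790004701910874
0 ((496.3533935546875, 255.1271514892578), (84.9601821899414, 65.72728729248047), 19.278051376342773)
100 ((496.3533935546875, 255.1271514892578), (84.9601821899414, 65.72728729248047), 19.278051376342773)
135 ((500.8313293457031, 256.6505126953125), (75.313720703125, 65.77085876464844), 19.079830169677734)
150 ((501.1998291015625, 258.0789489746094), (74.3447265625, 63.10174560546875), 19.8194637298584)
[[70, 107, 164], [75, 114, 173], [69, 107, 163], [70, 105, 159], [71, 108, 166], [64, 97, 148], [65, 99, 153], [76, 100
[... 403 characters left out ...]
4, 191])), (224, array([182, 190])), (225, array([182, 193])), (226, array([191, 193])), (227, array([191, 194])), (228, array([191, 194])), (229, array([191, 194])), (230, array([192, 195])), (231, array([192, 195])), (232, array([195, 195])), (233, array([192, 196])), (234, array([195, 196])), (235, array([188, 197])), (236, array([185, 197])), (237, array([186, 197])), (238, array([198, 198])), (239, array([187, 198])), (240, array([187, 198])), (241, array([198, 198])), (242, array([188, 198])), (243, array([198, 198])), (244, array([195, 198])), (245, array([189, 195])), (246, array([189, 193])), (247, array([190, 190]))]
flange edge dy/dx [ 0.42569775 32.21864313] yaw 23.05934522838349
```

Measurements agree with the sizes given:
- **Holder:** centre (501,258), yaw about 19.5°, size 75×64 mm.
- **Stem top:** about 110–114 mm high.
- **Bracket tops:** 74–75 mm high.
- **Rail:** yaw −8.8°.

Next I'll grasp the spacer and lift it.

```bash
cat >> h.py <<'E'
def q(deg): return (R.from_euler('z',deg,degrees=True)*R.from_euler('x',180,degrees=True)).as_quat()
def st(tag=""):
    s=env.read_state(); print(tag,"t",round(s["time_s"],2),"tcp",np.round(s["tool_pos"],1),"F",np.round(s["force"],2),"w",round(s["width"],1),"g",round(s["grip_force"],1),"q6",np.round(s["qpos"][5],2)); return s
E
python3 - <<'E'
from h import *
for p,y in(((501,258,150),19.5),((501,258,150),199.5),((530,0,170),-8.8),((530,0,170),171.2)): 
    k=env.ik(p,q(y)); print(y,None if k is None else np.round(k,2))
env.reach((501,258,230),q(19.5)); set_gripper(44); st()
print(env.move_l((501,258,150),rate=80,f_stop=6)); st()
set_gripper(0); st("grip")
env.move_l((501,258,260),rate=100); env.hold(0.3); st("lift")
env.reach((520,120,262),q(-8.8)); env.hold(.3); s=st("over")
for n in("side","top"): cv2.imwrite(f"pics/{n}1.png",viewer.camera(n))
def proj(n,w):
    p=P[n]; c=np.linalg.inv(p["pose"])@np.r_[w,1]; return p["cx"]+p["fx"]*c[0]/-c[2], p["cy"]-p["fy"]*c[1]/-c[2]
r=R.from_euler('z',-8.8,degrees=True); o=s["tool_pos"]-[0,0,142]
for sg in(-1,1): print(sg,[np.round(proj("side",o+r.apply((x,sg*10.5,0))),1) for x in(-20,20)])
a=cv2.imread("pics/side1.png")[80:180,215:325]; cv2.imwrite("pics/crop1.png",cv2.resize(a,None,fx=5.5,fy=5.5,interpolation=cv2.INTER_CUBIC))
E
```

```text
19.5 [ 0.45  0.55  1.85 -0.    0.73  1.68]
199.5 [ 0.45  0.55  1.85  0.    0.73 -1.46]
-8.8 [-0.02  0.48  1.92 -0.    0.74  1.7 ]
171.2 [-0.02  0.48  1.92  0.    0.74 -1.44]
 t 4.11 tcp [501. 258. 230.] F [0.49 0.29 0.39] w 44.1 g 0.0 q6 1.68
False
 t 5.26 tcp [501.3 258.2 150.5] F [ 0.25 -0.01  0.09] w 43.8 g 0.0 q6 1.68
grip t 5.76 tcp [501.  258.6 150.4] F [-1.73  3.99  2.35] w 20.5 g 30.0 q6 1.68
lift t 7.31 tcp [500.9 257.9 259.7] F [-0.28  0.13 -0.74] w 19.9 g 30.0 q6 1.68
over t 8.22 tcp [519.9 121.  261.9] F [ 0.27 -0.24 -0.86] w 20.1 g 30.0 q6 1.93
-1 [array([264.5, 180. ]), array([280.4, 181.2])]
1 [array([265.4, 174.2]), array([281.2, 175.4])]
```

View pics/crop1.png

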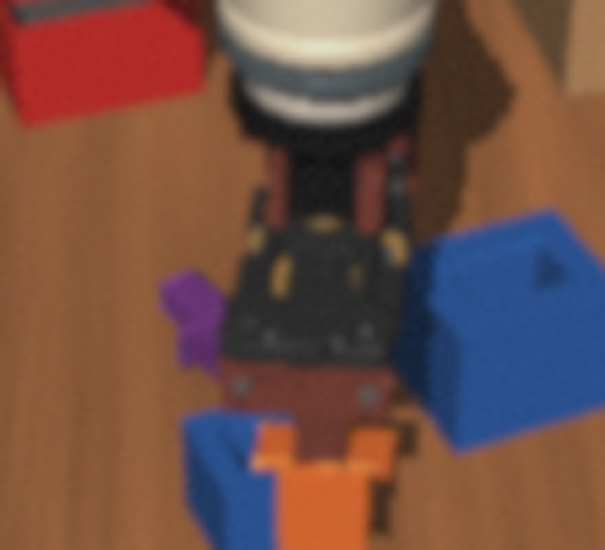

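The crop shows the spacer gripped by its stem, with its -y face towards the camera reaching down past row 180. I'll check the nose row numerically.

```bash
python3 - <<'E'
from h import *
im=cv2.imread("pics/side1.png"); 
for r in range(160,188,2): print(r, im[r,262:286:3].tolist())
E
```

```text
160 [[76, 87, 165], [43, 93, 191], [45, 75, 150], [47, 57, 105], [48, 58, 106], [43, 56, 108], [42, 90, 186], [42, 92, 188]]
162 [[65, 102, 184], [50, 102, 198], [45, 76, 148], [49, 58, 110], [51, 62, 113], [45, 62, 120], [46, 93, 190], [45, 93, 191]]
164 [[88, 122, 197], [64, 112, 206], [50, 95, 183], [46, 86, 174], [60, 110, 188], [52, 97, 174], [58, 117, 208], [52, 104, 194]]
166 [[136, 86, 88], [93, 95, 163], [47, 104, 208], [47, 103, 208], [51, 109, 211], [49, 102, 205], [50, 107, 207], [41, 82, 159]]
168 [[142, 81, 40], [101, 91, 154], [48, 101, 207], [46, 99, 206], [47, 99, 205], [48, 101, 207], [47, 98, 200], [34, 54, 91]]
170 [[143, 81, 41], [99, 90, 152], [45, 99, 205], [47, 99, 206], [49, 101, 207], [48, 101, 208], [47, 98, 201], [33, 50, 82]]
172 [[142, 80, 39], [101, 92, 153], [47, 100, 207], [47, 100, 206], [49, 101, 207], [46, 99, 205], [46, 97, 200], [30, 49, 81]]
174 [[141, 79, 38], [102, 92, 155], [47, 100, 206], [48, 100, 206], [46, 100, 206], [47, 100, 206], [46, 97, 198], [30, 48, 76]]
176 [[143, 81, 41], [101, 92, 154], [48, 101, 207], [47, 100, 206], [47, 100, 206], [48, 101, 207], [44, 94, 195], [37, 58, 90]]
178 [[141, 80, 39], [105, 91, 144], [47, 100, 206], [47, 100, 207], [48, 101, 206], [47, 101, 206], [46, 96, 196], [52, 83, 130]]
180 [[143, 82, 42], [113, 87, 124], [63, 98, 195], [49, 99, 200], [48, 100, 203], [46, 98, 203], [47, 98, 197], [54, 87, 135]]
182 [[137, 83, 57], [118, 84, 92], [78, 91, 142], [58, 95, 160], [50, 90, 159], [54, 93, 166], [53, 93, 167], [55, 87, 134]]
184 [[87, 85, 116], [66, 86, 131], [56, 91, 142], [58, 93, 146], [54, 87, 135], [55, 88, 136], [57, 90, 139], [54, 85, 132]]
186 [[57, 89, 137], [57, 89, 138], [57, 91, 143], [58, 94, 147], [55, 88, 135], [56, 89, 137], [53, 85, 131], [50, 80, 124]]
```

The uniform flat face ends at row ~181.5, which matches the prediction of 180–181 for the nose at −y. So the orientation is right. Next is gap 1: lower the nose a little way in and feel for the plate.

```bash
cat >> h.py <<'E'
YAW=-8.83; u=np.array([np.sin(np.radians(-YAW)),np.cos(np.radians(YAW)),0]); n_=np.array([u[1],-u[0],0]); LAT=525.
def at(s,z): return u*s+n_*LAT+np.array([0,0,z])   # s = row coordinate of spacer origin, z = TCP height
def avg(k=8):
    a=[]
    for _ in range(k): env.hold(.02); s=env.read_state(); a.append(np.r_[s["tool_pos"],s["force"]])
    a=np.array(a); m=a.mean(0); return m[:3]@u,m[2],m[3:]@u,m[5],a.std(0)[[1,5,4]]
def show(tag): v=avg(); print(tag,"t",round(env.read_state()["time_s"],2),"s %.2f z %.2f Fs %.2f Fz %.2f"%v[:4],"sd",np.round(v[4],2)); return v
def approach(snose,zin=209):
    s=snose+10.5
    env.reach(at(s,245),q(YAW)); show("above")
    print("touch?",env.move_l(at(s,zin),rate=50,f_stop=4)); return show("in")
def feel(s,z,f=2.,d=11,rate=8):
    print("felt",env.move_l(at(s-d,z),rate=rate,f_stop=f)); return show("contact")
E
python3 - <<'E'
from h import *
v=approach(25.4)
v=feel(25.4+10.5,209)
print("flat face at s",v[0]-13)
E
```

```text
above t 9.16 s 37.06 z 245.17 Fs 0.39 Fz -1.18 sd [0.26 0.46 0.45]
touch? False
in t 10.16 s 35.86 z 209.28 Fs -0.33 Fz -1.04 sd [0.01 0.57 0.43]
felt True
contact t 11.09 s 30.34 z 208.55 Fs 1.56 Fz -0.08 sd [0.03 0.44 0.49]
flat face at s 17.341464289815566
```

The plate was felt at s = 17.3, against 17.6 predicted from the images. I'll press down now.

```bash
cat >> h.py <<'E'
def press(s,zs=(190,178,170,165.5),rate=22,f=22):
    for z in zs:
        if env.move_l(at(s,z),rate=rate,f_stop=f): print("STOP at",z); show("stopped"); return
        st()
    env.hold(.4); show("down")
E
python3 - <<'E'
from h import *
press(30.2)
for n in("side","top"): cv2.imwrite(f"pics/{n}2.png",viewer.camera(n))
E
```

```text
t 12.07 tcp [524.2 -50.8 191. ] F [-1.48  1.98 12.73] w 19.9 g 30.0 q6 1.61
 t 12.77 tcp [525.1 -50.9 178.8] F [2.71 1.62 6.45] w 20.2 g 30.0 q6 1.61
 t 13.28 tcp [524.6 -50.8 170.4] F [2.67 1.56 3.79] w 20.0 g 30.0 q6 1.61
 t 13.64 tcp [524.3 -50.7 165.8] F [3.62 2.51 4.05] w 19.5 g 30.0 q6 1.61
down t 14.18 s 30.32 z 165.79 Fs 3.84 Fz 4.31 sd [0.01 0.5  0.48]
```

Down and wedged, with 5 N of friction showing it is loaded on both sides. I'll retract and check the row.

```bash
cat >> h.py <<'E'
def row(k):
    im=viewer.camera("top"); cv2.imwrite(f"pics/top{k}.png",im); H,S,V=cv2.split(cv2.cvtColor(im,cv2.COLOR_BGR2HSV))
    for b in blobs((S<70)&(V>95)&(V<=145),(215,203,345,240),25):
        p=plane("top",b[0],74)
        if b[1]<52 and max(b[2][2:])<=8: print(" hole s %.1f lat %.1f"%(p@u,p@n_))
    for b in blobs((H>20)&(H<35)&(S>130)&(V>100),(215,203,345,240),12):
        p=plane("top",b[0],74); print(" plate s %.1f"%(p@u), b[1])
E
python3 - <<'E'
from h import *
env.move_l(at(30.3,245),rate=70); show("up")
env.reach(at(180,260),q(YAW)); row(3); st()
E
```

```text
up t 15.69 s 30.28 z 244.50 Fs 0.15 Fz -0.94 sd [0.01 0.23 0.44]
 plate s 15.8 46
 t 16.39 tcp [546.1  96.8 259.6] F [-0.69  0.04 -1.32] w 19.7 g 30.0 q6 1.88
```

```bash
python3 - <<'E'
import cv2
a=cv2.imread("pics/top3.png")[195:265,220:380]; cv2.imwrite("pics/crop3.png",cv2.resize(a,None,fx=5,fy=5,interpolation=cv2.INTER_CUBIC))
E
```

```text
(no output)
```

View pics/crop3.png

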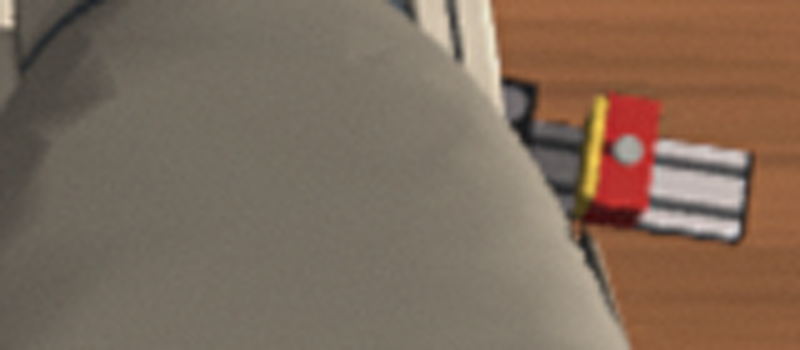

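The arm hides most of the row. Only the stop, its plate at (339,223) and the edge of bracket1 are visible. I'll move the arm aside and measure again.

```bash
python3 - <<'E'
from h import *
env.reach((400,330,270),q(YAW)); row(4); st()
E
```

```text
hole s 153.5 lat 537.4
 hole s 100.9 lat 537.6
 hole s 54.3 lat 537.5
 hole s 153.6 lat 512.1
 hole s 100.8 lat 511.4
 hole s 79.1 lat 512.5
 hole s 54.3 lat 511.9
 plate s 113.4 28
 plate s 67.8 39
 plate s 15.8 47
 t 17.51 tcp [400.9 329.  270. ] F [-0.55 -0.5  -0.18] w 19.9 g 30.0 q6 2.39
```

```bash
python3 - <<'E'
from h import *
sn=79.7
v=approach(sn)
v=feel(sn+10.5,209)
print("flat face at s",v[0]-13)
if 67<v[0]-13<73: press(v[0]+.05)
E
```

```text
above t 18.95 s 91.16 z 245.09 Fs -0.14 Fz -0.66 sd [0.14 0.63 0.48]
touch? False
in t 19.95 s 90.20 z 209.29 Fs -0.05 Fz -0.66 sd [0.02 0.25 0.49]
felt True
contact t 21.02 s 82.59 z 208.58 Fs 2.07 Fz 0.29 sd [0.02 0.39 0.57]
flat face at s 69.5926200649218
 t 22.01 tcp [531.3   1.1 190. ] F [-1.54  2.2   2.2 ] w 20.2 g 30.0 q6 1.7
 t 22.7 tcp [532.6   0.9 178.5] F [2.65 1.31 4.62] w 19.9 g 30.0 q6 1.7
 t 23.22 tcp [531.6   1.  169.9] F [2.53 0.65 0.37] w 19.6 g 30.0 q6 1.7
 t 23.57 tcp [531.4   1.1 165.4] F [2.08 1.75 0.34] w 20.3 g 30.0 q6 1.7
down t 24.11 s 82.64 z 165.37 Fs 1.89 Fz -2.16 sd [0.01 0.49 0.51]
```

Bracket2 is wedged. To confirm it is snug, I'll slide up and down by 2 mm and compare the friction.

```bash
python3 - <<'E'
from h import *
env.move_l(at(82.64,167),rate=10); show("up1.6")
env.move_l(at(82.64,164.6),rate=10); show("dn")
env.hold(.2)
E
```

```text
up1.6 t 24.54 s 82.63 z 166.75 Fs 2.48 Fz -4.02 sd [0.01 0.5  0.7 ]
dn t 25.07 s 82.63 z 164.93 Fs 1.97 Fz 5.17 sd [0.01 0.55 0.79]
```

The friction swings ±4.6 N with only 2 N net side force, so both sides are loaded. Now gap 3.

```bash
python3 - <<'E'
from h import *
env.move_l(at(82.64,245),rate=70)
sn=131.8
v=approach(sn)
v=feel(sn+10.5,209,f=1.8,d=12)
print("flat face at s",v[0]-13)
if 118.5<v[0]-13<124.5:
    press(v[0]+.08); s=v[0]+.08
    env.move_l(at(s,167),rate=10); show("up")
    env.move_l(at(s,164.6),rate=10); show("dn"); env.hold(.2)
E
```

```text
above t 27.05 s 142.23 z 244.52 Fs -0.31 Fz -0.61 sd [0.39 0.49 0.36]
touch? False
in t 28.05 s 142.38 z 209.29 Fs -0.06 Fz -0.97 sd [0.01 0.49 0.45]
felt True
contact t 29.15 s 134.70 z 208.60 Fs 1.98 Fz 0.12 sd [0.02 0.34 0.42]
flat face at s 121.7019501451326
 t 30.13 tcp [539.3  52.6 189.7] F [ 1.49  3.17 -2.64] w 19.9 g 30.0 q6 1.8
 t 30.82 tcp [540.2  52.4 178.5] F [2.31 0.53 2.76] w 20.2 g 30.0 q6 1.8
 t 31.34 tcp [539.   52.6 169.3] F [ 0.75  1.67 -3.91] w 20.0 g 30.0 q6 1.8
 t 31.7 tcp [539.3  52.6 165.1] F [ 1.75  1.06 -3.6 ] w 19.9 g 30.0 q6 1.8
down t 32.23 s 134.76 z 165.33 Fs 2.00 Fz -4.67 sd [0.01 0.66 0.61]
up t 32.67 s 134.75 z 167.09 Fs 1.70 Fz -1.30 sd [0.01 0.62 0.53]
dn t 33.19 s 134.77 z 164.85 Fs 0.37 Fz 3.16 sd [0.01 0.53 0.49]
```

```bash
python3 - <<'E'
from h import *
env.move_l(at(134.76,262),rate=70)
env.reach((500.7,258.9,262),q(19.5)); env.hold(.2); st("above holder"); row(5)
t=env.move_l((500.7,258.9,156),rate=60,f_stop=5); st(f"stopped {t}")
if not t:
    print(env.move_l((500.7,258.9,149.5),rate=10,f_stop=5)); st("low")
for n in("side","top"): cv2.imwrite(f"pics/{n}5b.png",viewer.camera(n))
E
```

```text
above holder t 35.98 tcp [501.3 257.5 262. ] F [ 0.11 -0.18  0.09] w 20.2 g 30.0 q6 1.69
 hole s 158.7 lat 537.3
 hole s 106.2 lat 537.8
 hole s 54.1 lat 537.4
 hole s 158.9 lat 511.7
 hole s 106.1 lat 511.5
 hole s 54.3 lat 511.9
 plate s 119.5 27
 plate s 67.5 41
 plate s 15.7 46
stopped False t 37.95 tcp [500.9 259.  156.3] F [-0.27 -0.06 -0.88] w 20.0 g 30.0 q6 1.69
True
low t 38.52 tcp [500.6 258.9 150.3] F [-0.63 -1.44  4.12] w 19.6 g 30.0 q6 1.69
```

The flange seats at TCP 150.3, the same height as at the grasp, and the bracket spacings match 26 mm gaps. Releasing.

```bash
python3 - <<'E'
from h import *
set_gripper(44); env.hold(.2); st("open")
env.move_l((500.7,258.9,240),rate=80,f_stop=5)
env.reach((350,420,300),q(19.5)); env.hold(.5); st()
a=viewer.camera("side"); b=viewer.camera("top"); cv2.imwrite("pics/side6.png",a); cv2.imwrite("pics/top6.png",b); row(7)
for n,im,roi in(("side",a,(245,130,285,185)),("top",b,(170,210,215,262))):
    H,S,V=cv2.split(cv2.cvtColor(im,cv2.COLOR_BGR2HSV))
    for x in blobs((S<70)&(V>140),roi,10): print(n,x[0],x[1])
c=np.hstack([cv2.resize(b[195:265,165:265],(400,280)),cv2.resize(a[130:200,235:335],(400,280))]); cv2.imwrite("pics/crop6.png",c)
E
```

```text
open t 39.4 tcp [500.2 258.7 149.8] F [0.4  0.17 0.29] w 44.0 g 0.0 q6 1.69
 t 42.08 tcp [350.3 419.8 299.9] F [ 0.11 -0.26  0.37] w 43.9 g 0.0 q6 2.08
 hole s 158.7 lat 537.3
 hole s 106.4 lat 537.8
 hole s 54.1 lat 537.4
 hole s 158.9 lat 511.7
 hole s 106.2 lat 511.7
 hole s 54.3 lat 511.8
 plate s 119.4 26
 plate s 67.6 42
 plate s 15.7 49
side [263.84 144.47] 19
top [186.98 229.33] 48
```

View pics/crop6.png

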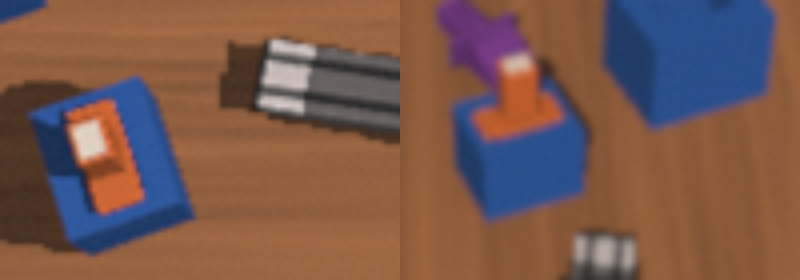

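The spacer hangs upright in the small holder. Its white spot is at top-view (187.0,229.3) and side-view (263.8,144.5), within a pixel of where it started. I'm handing the job in.

```bash
python3 -c "
from station import workorder; print(workorder.sign_off())"
```

```text
the job is handed in; nothing more can be done
None
```

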